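# Find the full coin tin in the drawer by its weight and hold it up

### The job

Pull the coin drawer on the desk out as far as it goes. The three closed tins in it look alike, but the full one is clearly the heaviest: heft them to find it, leave the two lighter tins standing in the drawer and the drawer fully out, and finish holding the heaviest one still and upright in the gripper, its base about 10 cm above the top of the drawer unit, ready for the relief collector. Do not drop or tip any tin, and leave the other things on the desk and on the unit as they are.

Things in the scene. Friction and masses are not known exactly. Their poses are not given: they have to be found in the camera images.
- coin_unit: counter-top coin drawer unit: dark steel box fixed to the desk, 230 deep (x), 370 wide (y), 125 mm high. Origin: centre of its underside; its own -x is the front, where the drawer comes out; its yaw varies. A stamp (195 mm above the desk) and a stapler are fixed on its rear top. The drawer is 193 mm deep inside; its side and rear walls end 60 mm above the desk, its front panel (16 mm thick) 120 mm
- coin_drawer (a joint): how far the drawer is out, m: 0 shut, 0.15 at its stop. It starts shut or a few mm open, slides along the unit's own -x with about 3 N of friction and stays where it is left
- drawer_handle (a point): middle of the drawer's bar handle: a level round bar 10 mm thick, 130 mm long, along the unit's y, 95 mm above the desk, its centre line 35 mm in front of the grey drawer front (30 mm of free gap behind the bar), joined to it only at its two ends. Moves with the drawer
- drawer_floor (a point): middle of the drawer's inner floor, a rubber liner 20 mm above the desk, with the axes of the unit; moves with the drawer. Two dividers, 3 mm thick, at y = -52.5 and +52.5 mm, run along x and rise 23 mm above this floor: three compartments about 105 mm wide, one tin in each
- tin_1: one of three coin tins that look exactly alike: closed can, 52 mm across, 80 mm tall, metal with a blue and white band and a black ribbed lid of the same width (fixed). Origin: centre of its underside; z up its axis. It starts in any one of the drawer's compartments; its name says nothing of its weight. Tins weigh 0.3 to 0.8 kg, the heaviest at least 0.2 kg more than the others
- tin_2: like tin_1; same look and size, origin and z axis as there
- tin_3: like tin_1; same look and size, origin and z axis as there
- calculator: bystander: dark desk calculator lying on the desk, 150 x 98 x 17 mm; origin centre of its underside
- coin_roll_a: bystander: red roll of wrapped coins standing on the desk, 26 mm across, 52 mm tall; origin centre of its underside
- coin_roll_b: bystander: blue roll of wrapped coins standing on the desk, 28 mm across, 58 mm tall; origin centre of its underside
- coin_roll_c: bystander: green roll of wrapped coins standing on the desk, 24 mm across, 49 mm tall; origin centre of its underside
- keys: bystander: bunch of keys lying on the desk, 112 x 120 x 8 mm; origin centre of its underside
- torch: bystander: black pocket torch lying on the desk, 36 x 124 x 36 mm; origin centre of its underside

How it is judged (in metres and radians):
On the way, in this order (a step that is already met when the one before it is completed fails the run):
1. the drawer is pulled out to its stop (within 8 mm), all three tins standing in it (value of joint coin_drawer above 0.142 m and z of each of tin_1, tin_2, tin_3 in the frame of drawer_floor below 0.008 m), for 0.2 s.
2. a tin is lifted at least 15 mm off the drawer's floor in the gripper (((z of tin_1 in the frame of drawer_floor above 0.015 m and contact force between the fingers and tin_1 above 2 N) or (z of tin_2 in the frame of drawer_floor above 0.015 m and contact force between the fingers and tin_2 above 2 N) or (z of tin_3 in the frame of drawer_floor above 0.015 m and contact force between the fingers and tin_3 above 2 N))), for 0.2 s.
At the end, for the whole second after the job is handed in: the heaviest tin is gripped and still, upright within 0.2 rad, its base 65 to 175 mm above the unit's top; the two lighter tins (each weighing on the drawer with under 5.6 N) stand upright, let go and at rest on its floor; the drawer is out to within 13 mm of its stop (((height (world z) of tin_1 between 0.19 and 0.3 m and angle between tin_1's own z axis and vertical below 0.2 rad and linear speed of tin_1 below 0.03 m/s and contact force between the fingers and tin_1 above 4 N and contact force between tin_1 and coin_unit below 0.3 N) or (x of tin_1 in the frame of drawer_floor between -0.09 and 0.09 m and y of tin_1 in the frame of drawer_floor between -0.16 and 0.16 m and z of tin_1 in the frame of drawer_floor below 0.008 m and angle between tin_1's own z axis and vertical below 0.15 rad and linear speed of tin_1 below 0.03 m/s and contact force between tin_1 and coin_unit below 5.6 N and contact force between the fingers and tin_1 below 0.5 N)) and ((height (world z) of tin_2 between 0.19 and 0.3 m and angle between tin_2's own z axis and vertical below 0.2 rad and linear speed of tin_2 below 0.03 m/s and contact force between the fingers and tin_2 above 4 N and contact force between tin_2 and coin_unit below 0.3 N) or (x of tin_2 in the frame of drawer_floor between -0.09 and 0.09 m and y of tin_2 in the frame of drawer_floor between -0.16 and 0.16 m and z of tin_2 in the frame of drawer_floor below 0.008 m and angle between tin_2's own z axis and vertical below 0.15 rad and linear speed of tin_2 below 0.03 m/s and contact force between tin_2 and coin_unit below 5.6 N and contact force between the fingers and tin_2 below 0.5 N)) and ((height (world z) of tin_3 between 0.19 and 0.3 m and angle between tin_3's own z axis and vertical below 0.2 rad and linear speed of tin_3 below 0.03 m/s and contact force between the fingers and tin_3 above 4 N and contact force between tin_3 and coin_unit below 0.3 N) or (x of tin_3 in the frame of drawer_floor between -0.09 and 0.09 m and y of tin_3 in the frame of drawer_floor between -0.16 and 0.16 m and z of tin_3 in the frame of drawer_floor below 0.008 m and angle between tin_3's own z axis and vertical below 0.15 rad and linear speed of tin_3 below 0.03 m/s and contact force between tin_3 and coin_unit below 5.6 N and contact force between the fingers and tin_3 below 0.5 N)) and ((height (world z) of tin_1 between 0.19 and 0.3 m and angle between tin_1's own z axis and vertical below 0.2 rad and linear speed of tin_1 below 0.03 m/s and contact force between the fingers and tin_1 above 4 N and contact force between tin_1 and coin_unit below 0.3 N) or (height (world z) of tin_2 between 0.19 and 0.3 m and angle between tin_2's own z axis and vertical below 0.2 rad and linear speed of tin_2 below 0.03 m/s and contact force between the fingers and tin_2 above 4 N and contact force between tin_2 and coin_unit below 0.3 N) or (height (world z) of tin_3 between 0.19 and 0.3 m and angle between tin_3's own z axis and vertical below 0.2 rad and linear speed of tin_3 below 0.03 m/s and contact force between the fingers and tin_3 above 4 N and contact force between tin_3 and coin_unit below 0.3 N)) and value of joint coin_drawer above 0.137 m); the arm keeps its last pose, push and grip.
It fails at once if a tin is tipped over (leans more than 0.6 rad) (angle between any of tin_1, tin_2, tin_3's own z axis and vertical above 0.6 rad).
It fails at once if a tin is dropped (falls free of the gripper faster than 0.6 m/s) ((linear speed of tin_1 above 0.6 m/s and contact force between the fingers and tin_1 below 0.1 N) or (linear speed of tin_2 above 0.6 m/s and contact force between the fingers and tin_2 below 0.1 N) or (linear speed of tin_3 above 0.6 m/s and contact force between the fingers and tin_3 below 0.1 N)).
It fails at once if a bystander is shoved more than 30 mm or knocked over (distance of any of calculator, coin_roll_a, coin_roll_b, coin_roll_c, keys, torch from where it was at the start of the episode above 0.03 m or angle between any of coin_roll_a, coin_roll_b, coin_roll_c's own z axis and vertical above 0.5 rad).
It also fails if it takes over 72 s, if anything falls off the work surface, if the arm or the gripper's body presses on something with over 40 N, if the wrist force passes 120 N, or if a joint passes its speed limit or range.

### The arm

A 6-joint arm with a two-finger parallel gripper is mounted at the origin on a cart in front of the work surface, level with it; the furniture and walls round the work are solid. World frame = base frame: x ahead of the robot, y to its left, z up, the work surface at z = 0. Lengths are in mm, angles in rad, forces in N, time in s.
With the tool pointing down it reaches from about 300 to 775 mm from the base axis. Payload 14.6 kg.
Tool frame: the origin (TCP) lies on the centre line of the jaws, within the pads' length; the fingertips stand 8 mm ahead of it and the grasp point (between the pads) lies 11 mm behind it; z points along the fingers, y is the line along which they close (so a half turn about z gives the same grasp; the last joint's range is limited). The gripper opens to 94 mm and grips with 3 to 60 N. Pads are 16 mm wide; open, the fingers measure 119 mm over their backs; the gripper's body (75 mm by 177 mm) begins 78 mm behind the grasp point.
Start: joints at [-1.339, 0.3, 1.521, -0, 1.321, -0.067], TCP at [161.898, -525.622, 213.446] pointing down, gripper open.
Joint ranges: [-3.03, 3.03], [-0.79, 2.21], [0.23, 2.52], [-1.04, 4.18], [0, 3.07], [-2.55, 2.55]. Speed limits (rad/s): [2.22, 2.22, 2.57, 3.14, 3.14, 3.14].

### API

Orientations are given as [roll, pitch, yaw] about the fixed x, y, z axes, in that order (R = Rz(yaw) Ry(pitch) Rx(roll)).
In Python, from cell import manip gives the robot as it stands.
- The arm moves only by the tool jog_arm, never from a script. Its argument "rows" is one flat list of numbers, 7 for each row, row after row: the shift along the world's x, y, z in cm, then the turn, a rotation vector about the world's x, y, z in rad, then the closure, from 0 (fully open) to 1 (shut). In form: [dx, dy, dz, rx, ry, rz, fingers, dx, dy, dz, rx, ry, rz, fingers, ...]. A call has 1 to 20 rows; each row shifts and turns the commanded pose from where the row before left it; what a row does not reach is not made up. A row lasts 1/12 s, in which the tool goes at most 41.7 mm and 7.16 degrees, less where a joint would pass 70% of its speed; a pose out of reach is approached as far as the arm can. A call with a gripper value outside its range is refused whole. The fingers move at their own pace and stop on an object; "newtons" is the grip in N (left out, the last holds). Time passes only in rows, so rows that do not move let the fingers close. It gives the time, the measured TCP pose, the force, the opening and the grip force at its end, in the units of the state.
- manip.read_state(): the state, without advancing time (a new reading comes with each control period).
- manip.camera(name): name is "side" or "top"; returns (picture, depth): 384x512x3 uint8, blue, green, red; 384x512 float32, mm along the optical axis (not along the pixel's ray), 0 where there is no reading.
- manip.camera_model(name): a dict with "K" (3x3 intrinsics, pixels), "R" (3x3) and "t" (3): a world point X has camera coordinates R X + t. Camera axes: x right, y down, z forward; pixel columns grow to the right and rows downward; lengths in mm; the calibration is good to about 2 mm. A picture is of the moment at which its call begins. camera_model takes no time and is no camera call.
- manip.sign_off(): hands the job in; it is judged then, once.
The state is a dict: "clock": time; "joints": joint angles; "qd": joint speeds; "effort": joint torques, N m; "eef_pos": TCP position; "eef_rot": TCP orientation; "wrist_force": force on the tool from outside, world axes, zero at the start; "moment": the same for the moment, N m; "finger_gap": finger opening in mm; "finger_force": force on a finger pad.
Only numpy, scipy, OpenCV 4.12 (cv2) and the standard library are available. Lean on these libraries where they do the work, as an engineer would, in place of code of your own. Each camera call takes 0.05 s, during which the arm holds its last target. There are 200 camera calls.

## Working session

There is one attempt and no reset: what is moved stays moved. The work goes in short steps, Python scripts to look and compute and a tool call to move; the robot and the scene stay as the last step left them, time stands still between calls to the robot, and variables do not carry over. Pictures are saved under pics/ and viewed, at most 10 in all, crops included, and the job is handed in when it is done.

Besides the shell and the picture viewer there is one more tool, called as name(argument=value, ...) on one line, values as JSON. jog_arm: Moves the arm, as the interface text tells. Its arguments: {"type":"object","properties":{"rows":{"type":"array"},"newtons":{"type":"number"}},"required":["rows"]}

```bash
mkdir -p pics; ls
cat > h.py <<'E'
import numpy as np, cv2
from cell import manip
def cloud(n):
    im,d=manip.camera(n); m=manip.camera_model(n)
    K,R,t=[np.array(m[k],float) for k in('K','R','t')]
    v,u=np.mgrid[:384,:512]
    c=np.stack([(u-K[0,2])/K[0,0]*d,(v-K[1,2])/K[1,1]*d,d],-1)
    P=(c-t)@R   # R^T(c-t)
    P[d==0]=np.nan
    return im,P
E
python3 - <<'E'
from h import *
for n in('top','side'):
    im,P=cloud(n); cv2.imwrite(f'pics/{n}0.png',im); np.save(f'{n}0.npy',P)
print(manip.read_state())
E
```

```text
pics
{'clock': 0.1, 'joints': array([-1.33861469e+00,  3.00460551e-01,  1.52150103e+00, -4.13982528e-06,
        1.32068462e+00, -6.66068517e-02]), 'qd': array([-0.00176103, -0.00168986, -0.00066938, -0.00404174,  0.00140891,
       -0.00031351]), 'effort': array([ 1.84090430e-03, -5.32643938e+01, -3.53283298e+01,  7.09692109e-02,
        2.33749469e-02, -7.70705014e-05]), 'eef_pos': array([ 161.84200442, -525.42238913,  212.92597075]), 'eef_rot': array([-3.14054118e+00, -6.61204218e-05,  2.98789482e-01]), 'wrist_force': array([ 0.79745967, -0.44880505, -0.04662123]), 'moment': array([-0.01719972,  0.01747187,  0.02045835]), 'finger_force': 0.0, 'finger_gap': 93.80351817675093}
```

View pics/top0.png

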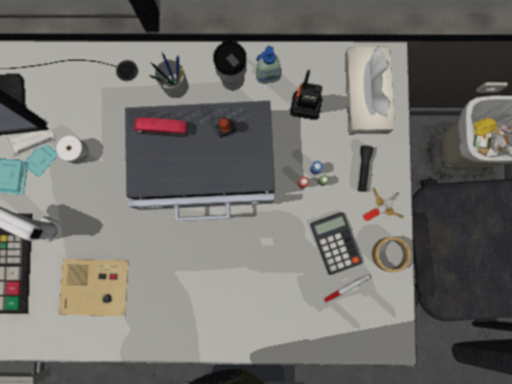

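View pics/side0.png

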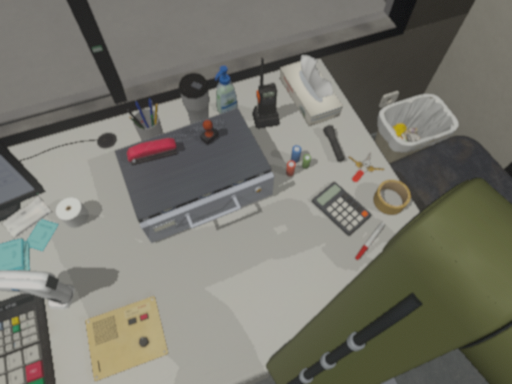

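The top view shows the unit at about cols 126–273, rows 102–207, with the handle bar near (202,217). The coin rolls at (304–323, 167–182) and the calculator at (336,243) lie to its right. Next I fit the poses.

Run:
```python
from h import *
P=np.load('top0.npy'); 
for u,v in [(202,217),(180,212),(226,212),(200,203),(200,150),(130,110),(270,195),(304,182),(317,167),(335,243),(62,288),(10,300),(70,150)]: print(u,v,P[v,u].round())
sub=P[95:225,115:285].reshape(-1,3)
t=sub[(sub[:,2]>119)&(sub[:,2]<131)]
r=cv2.minAreaRect(t[:,:2].astype(np.float32)); print('top',r, cv2.boxPoints(r).round(1).tolist(), np.median(t[:,2]))
hs=P[205:225,170:235].reshape(-1,3); hs=hs[(hs[:,2]>80)&(hs[:,2]<105)]
r=cv2.minAreaRect(hs[:,:2].astype(np.float32)); print('handle',len(hs),r,cv2.boxPoints(r).round(1).tolist(),np.percentile(hs[:,2],[10,50,90]))
Q=np.load('side0.npy');a=Q.reshape(-1,3)
h=P[216:220,180:226].reshape(-1,3);h=h[h[:,2]>85]; print(np.polyfit(h[:,1],h[:,0],1), h.mean(0))
print(manip.camera_model('top'))
```

```text
202 217 [580. 106.  97.]
180 212 [600. 179.   3.]
226 212 [600.  53.   5.]
200 203 [614. 110. 114.]
200 150 [747. 112. 124.]
130 110 [848. 292. 124.]
270 195 [635. -64. 124.]
304 182 [ 678. -155.   49.]
317 167 [ 718. -189.   54.]
335 243 [ 519. -239.   23.]
62 288 [392. 493.  -2.]
10 300 [362. 618.  24.]
70 150 [758. 467.  57.]
top ((740.8294677734375, 114.56194305419922), (253.96136474609375, 370.29296875), 3.1909611225128174) [[603.7000122070312, 292.3999938964844], [624.4000244140625, -77.4000015258789], [877.9000244140625, -63.20000076293945], [857.2999877929688, 306.5]] 125.71983654168784
handle 310 ((593.12109375, 111.48966979980469), (39.73533630371094, 151.4244842529297), 1.4504798650741577) [[571.2999877929688, 186.6999969482422], [575.2000122070312, 35.29999923706055], [614.9000244140625, 36.29999923706055], [611.0999755859375, 187.6999969482422]] [ 96.51369788  99.8249419  102.78802012]
[-3.40856706e-02  5.82710537e+02] [579.10741176 105.7079284  100.04428775]
{'K': array([[475.0071202 ,   0.        , 255.28721232],
       [  0.        , 475.0071202 , 194.67255432],
       [  0.        ,   0.        ,   1.        ]]), 'R': array([[ 0.00942701, -0.99987093, -0.01300997],
       [-0.99372081, -0.00791682, -0.11160768],
       [ 0.11149028,  0.01398041, -0.99366718]]), 't': array([ -32.18707755,  644.74410687, 1228.05194982])}
```

Run:
```python
from h import *
P=np.load('top0.npy'); Q=np.load('side0.npy')
for nm,S in(('top',P[90:230,110:290]),('side',Q[100:260,110:290])):
    s=S.reshape(-1,3); s=s[(s[:,2]>116)&(s[:,2]<131)&(s[:,0]>550)&(s[:,0]<900)]
    def edge(a,b,lo,hi,f):
        o=[]
        for c in np.arange(lo,hi,8.):
            k=s[abs(s[:,a]-c)<4,b]
            if len(k)>4:o.append((c,f(k)))
        o=np.array(o)
        for _ in range(3):
            p=np.polyfit(*o.T,1); e=abs(np.polyval(p,o[:,0])-o[:,1]); o=o[e<=max(2*np.median(e),1)]
        return p.round(4),len(o)
    print(nm,'front',edge(1,0,-50,275,np.min),'rear',edge(1,0,-50,275,np.max),'right',edge(0,1,650,850,np.min),'left',edge(0,1,650,850,np.max))
    h=S.reshape(-1,3); h=h[(h[:,2]>85)&(h[:,2]<106)&(h[:,0]<590)&(h[:,0]>560)&(h[:,1]>40)&(h[:,1]<185)]
    print('bar',len(h),np.polyfit(h[:,1],h[:,0],1),h.min(0),h.max(0))
    # height profile along x at several y
    for y in(0,110,240):
        k=S.reshape(-1,3);k=k[(abs(k[:,1]-y)<3)&(k[:,0]<680)&(k[:,2]>40)];k=k[k[:,0].argsort()];print(y,[(int(a),int(c)) for a,_,c in k[:40:2]])
# image line detection of the rear edge/front on top
```

```text
top front (array([-5.610000e-02,  6.209562e+02]), 39) rear (array([-5.760000e-02,  8.724422e+02]), 27) right (array([ 5.600000e-02, -1.113225e+02]), 25) left (array([5.58000e-02, 2.57308e+02]), 24)
bar 230 [-3.22238803e-02  5.83307826e+02] [572.06164512  40.58000079  93.82140281] [589.9454951  174.70721651 105.09763954]
0 [(620, 114), (620, 85), (620, 56), (621, 105), (622, 120), (624, 122), (624, 120), (626, 120), (629, 121), (629, 120), (632, 118), (634, 121), (643, 127), (644, 121), (646, 127), (648, 127), (649, 121), (651, 125), (653, 125), (653, 124)]
110 [(575, 96), (577, 104), (579, 103), (582, 101), (614, 88), (614, 58), (614, 112), (614, 55), (615, 124), (618, 120), (620, 122), (623, 117), (625, 122), (628, 122), (628, 118), (637, 125), (640, 123), (643, 123), (646, 119), (647, 125)]
240 [(604, 96), (605, 90), (607, 98), (608, 115), (610, 120), (612, 122), (615, 118), (617, 121), (620, 116), (622, 116), (629, 123), (631, 126), (634, 125), (636, 128), (636, 125), (639, 124), (641, 125), (644, 127), (646, 127), (646, 125)]
side front (array([-5.350000e-02,  6.211353e+02]), 34)
[... 268 characters left out ...]
 ]
0 [(619, 105), (619, 70), (620, 108), (620, 53), (620, 65), (620, 91), (621, 95), (621, 78), (621, 118), (621, 102), (622, 74), (622, 71), (622, 59), (622, 119), (624, 121), (626, 121), (629, 122), (631, 120), (633, 119), (645, 121)]
110 [(574, 95), (576, 96), (578, 101), (582, 96), (584, 96), (613, 119), (614, 65), (614, 76), (614, 112), (615, 94), (615, 50), (615, 115), (615, 97), (615, 78), (615, 85), (615, 109), (616, 68), (616, 71), (616, 100), (616, 78)]
240 [(605, 82), (605, 88), (605, 90), (606, 98), (606, 84), (606, 82), (607, 90), (607, 50), (607, 102), (608, 114), (608, 117), (608, 105), (608, 62), (608, 64), (608, 53), (608, 96), (609, 113), (609, 118), (611, 117), (612, 119)]
```

jog_arm(rows=[2.09,3.15,0,0,0,0.0664,0.7,2.09,3.15,0,0,0,0.0664,0.7,2.09,3.15,0,0,0,0.0664,0.7,2.09,3.15,0,0,0,0.0664,0.7,2.09,3.15,0,0,0,0.0664,0.7,2.09,3.15,0,0,0,0.0664,0.7,2.09,3.15,0,0,0,0.0664,0.7,2.09,3.15,0,0,0,0.0664,0.7,2.09,3.15,0,0,0,0.0664,0.7,2.09,3.15,0,0,0,0.0664,0.7,2.09,3.15,0,0,0,0.0664,0.7,2.09,3.15,0,0,0,0.0664,0.7,2.09,3.15,0,0,0,0.0664,0.7,2.09,3.15,0,0,0,0.0664,0.7,2.09,3.15,0,0,0,0.0664,0.7,2.09,3.15,0,0,0,0.0664,0.7,2.09,3.15,0,0,0,0.0664,0.7,2.09,3.15,0,0,0,0.0664,0.7,2.09,3.15,0,0,0,0.0664,0.7,2.09,3.15,0,0,0,0.0664,0.7], newtons=25)

```text
clock: 1.77
eef_pos: [580.5, 106.2, 213.1]
eef_rot: [-3.141, 0.0, 1.63]
wrist_force: [-0.1, -0.9, 1.0]
finger_gap: 27.9
finger_force: 0.0
```

jog_arm(rows=[0,0,0,0,0,0,0.7,0,0,0,0,0,0,0.7,0,0,0,0,0,0,0.7])

```text
clock: 2.02
eef_pos: [579.5, 104.1, 212.9]
eef_rot: [-3.14, 0.0, 1.626]
wrist_force: [0.3, -0.0, -0.6]
finger_gap: 28.4
finger_force: 0.0
```

jog_arm(rows=[0.05,0.1,-2,0,0,0,0.7,0,0,-2,0,0,0,0.7,0,0,-2,0,0,0,0.7,0,0,-2,0,0,0,0.7,0,0,-1.5,0,0,0,0.7,0,0,-1,0,0,0,0.7,0,0,-0.8,0,0,0,0.7,0,0,-0.8,0,0,0,0.7,0,0,-0.8,0,0,0,0.7,0,0,0,0,0,0,0.7])

```text
clock: 2.85
eef_pos: [579.9, 105.1, 83.3]
eef_rot: [-3.14, 0.0, 1.626]
wrist_force: [0.7, -0.5, -0.6]
finger_gap: 28.2
finger_force: 0.0
```

jog_arm(rows=[0,0,0,0,0,0,1,0,0,0,0,0,0,1,0,0,0,0,0,0,1,0,0,0,0,0,0,1,0,0,0,0,0,0,1])

```text
clock: 3.27
eef_pos: [580.5, 105.4, 85.0]
eef_rot: [3.141, -0.0, 1.627]
wrist_force: [-1.3, 1.0, 4.0]
finger_gap: 9.3
finger_force: 25.0
```

jog_arm(rows=[-0.3,-0.017,0,0,0,0,1,-0.6,-0.034,0,0,0,0,1,-0.9,-0.05,0,0,0,0,1,-0.9,-0.05,0,0,0,0,1,-0.9,-0.05,0,0,0,0,1,-0.9,-0.05,0,0,0,0,1,-0.9,-0.05,0,0,0,0,1,-0.9,-0.05,0,0,0,0,1,-0.9,-0.05,0,0,0,0,1,-0.9,-0.05,0,0,0,0,1,-0.9,-0.05,0,0,0,0,1,-0.9,-0.05,0,0,0,0,1,-0.9,-0.05,0,0,0,0,1,-0.9,-0.05,0,0,0,0,1,-0.9,-0.05,0,0,0,0,1,-0.6,-0.034,0,0,0,0,1,-0.5,-0.028,0,0,0,0,1,-0.4,-0.022,0,0,0,0,1,-0.2,-0.01,0,0,0,0,1,0,0,0,0,0,0,1])

```text
clock: 4.93
eef_pos: [436.7, 97.5, 84.9]
eef_rot: [3.141, -0.0, 1.627]
wrist_force: [-1.2, 0.9, 10.4]
finger_gap: 9.2
finger_force: 25.0
```

jog_arm(rows=[-0.2,-0.01,0,0,0,0,1,-0.2,-0.01,0,0,0,0,1,-0.1,-0.005,0,0,0,0,1,0,0,0,0,0,0,1,0,0,0,0,0,0,1])

```text
clock: 5.35
eef_pos: [435.8, 97.4, 85.1]
eef_rot: [3.132, -0.001, 1.627]
wrist_force: [32.0, 3.9, -18.2]
finger_gap: 9.1
finger_force: 25.0
```

jog_arm(rows=[0.2,0.01,0,0,0,0,1,0.2,0.01,0,0,0,0,1,0,0,0,0,0,0,0.7,0,0,0,0,0,0,0.7,0,0,0,0,0,0,0.7,0,0,0,0,0,0,0.7])

```text
clock: 5.85
eef_pos: [435.8, 97.3, 84.1]
eef_rot: [-3.141, 0.0, 1.627]
wrist_force: [1.6, -0.5, -0.4]
finger_gap: 27.9
finger_force: 0.0
```

jog_arm(rows=[0,0,1,0,0,0,0.7,0,0,1,0,0,0,0.7,0,0,2,0,0,0,0.7,0,0,3,0,0,0,0.7,0,0,3,0,0,0,0.7,0,0,3,0,0,0,0.7,0,-3,0,0,0,-0.1,0.7,0,-4,0,0,0,-0.12,0.2,0,-4,0,0,0,-0.12,0.2,0,-4,0,0,0,-0.12,0.2,0,-4,0,0,0,-0.12,0.2,0,-4,0,0,0,-0.12,0.2,0,-4,0,0,0,-0.12,0.2,0,0,0,0,0,-0.12,0.2,0,0,0,0,0,-0.12,0.2])

```text
clock: 7.1
eef_pos: [435.9, -174.6, 215.3]
eef_rot: [3.141, -0.0, 0.557]
wrist_force: [0.2, 0.5, -0.2]
finger_gap: 74.2
finger_force: 0.0
```

Run:
```python
from h import *
for n in('top','side'):
    im,P=cloud(n); cv2.imwrite(f'pics/{n}1.png',im); np.save(f'{n}1.npy',P)
cv2.imwrite('pics/top1c.png',cv2.resize(cv2.imread('pics/top1.png')[90:310,90:340],None,fx=2.5,fy=2.5))
s=manip.read_state();print(s['eef_pos'],s['eef_rot'],s['joints'])
```

```text
[ 436.21861359 -173.03671015  215.33441348] [ 3.14108006e+00 -3.66547999e-04  5.63329941e-01] [-4.55730783e-01  1.17022990e-01  1.73748464e+00  4.52944013e-05
  1.28645636e+00  5.51723004e-01]
```

View pics/top1c.png

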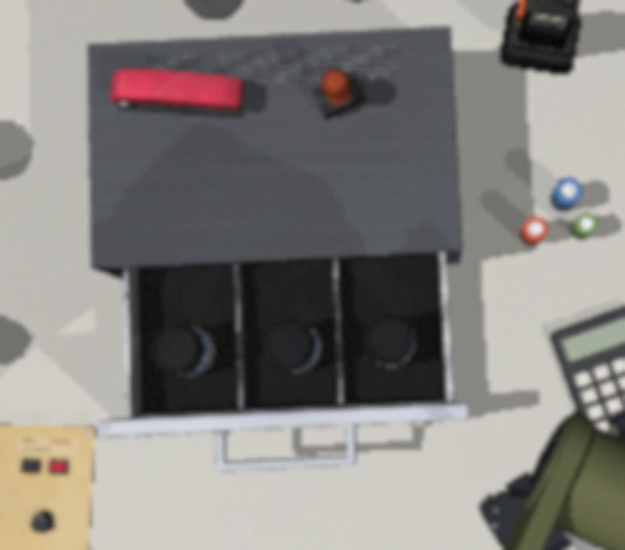

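The drawer is out with three tins standing in it. Their lids are at crop pixels (180,349), (292,346) and (389,342), one per compartment. I'll locate them in 3D.

```bash
cat > tins.py <<'E'
from h import *
def tins(P,Q):
    a=np.concatenate([P[150:280,120:300].reshape(-1,3),Q[100:300,100:330].reshape(-1,3)])
    o=[]
    for S,nm in((P,'top'),(Q,'side')):
        s=S.reshape(-1,3); s=s[(s[:,2]>88)&(s[:,2]<112)&(s[:,0]>495)&(s[:,0]<608)&(s[:,1]>-60)&(s[:,1]<265)]
        s=s[s[:,0]>(621-.056*s[:,1])-146+25]
        for c in range(3):
            lo=[-70,55,160][c];hi=[50,155,270][c]
            k=s[(s[:,1]>lo)&(s[:,1]<hi)]
            if len(k)<10: print(nm,c,len(k));continue
            (x,y),r=cv2.minEnclosingCircle(k[:,:2].astype(np.float32))
            print(nm,c,len(k),'mean',k.mean(0).round(1),'med',np.median(k,0).round(1),'circ',round(x,1),round(y,1),round(r,1))
E
python3 - <<'E'
from tins import *
P,Q=np.load('top1.npy'),np.load('side1.npy')
tins(P,Q)
for u,v in[(162,230),(207,228),(246,227)]:print(P[v,u])
E
```

```text
top 0 321 mean [560.5  -2.7  99.5] med [560.9  -2.5  99.4] circ 561.0 -2.5 26.0
top 1 331 mean [554.1  97.4  99.4] med [554.9  97.5  99.6] circ 554.6 97.9 26.0
top 2 342 mean [549.3 210.7  99.4] med [549.2 210.7  99.6] circ 549.3 211.2 26.4
side 0 298 mean [559.4  -4.2  97.9] med [559.1  -4.   98.3] circ 560.7 -4.7 26.1
side 1 314 mean [553.2  95.6  97.9] med [553.2  95.7  98.1] circ 554.8 95.7 26.8
side 2 333 mean [548.2 209.   97.7] med [548.1 209.   98.1] circ 550.5 209.1 26.3
[546.6349515  205.53401961 101.70389471]
[552.62379786  92.61563461 102.19301804]
[556.22184656  -4.86465055  96.86619672]
```

jog_arm(rows=[1.55,2.1,0,0,0,-0.0634,0.2,1.55,2.1,0,0,0,-0.0634,0.2,1.55,2.1,0,0,0,-0.0634,0.2,1.55,2.1,0,0,0,-0.0634,0.2,1.55,2.1,0,0,0,-0.0634,0.2,1.55,2.1,0,0,0,-0.0634,0.2,1.55,2.1,0,0,0,-0.0634,0.2,1.55,2.2,0,0,0,-0.0634,0.2,0,0,0,0,0,0,0.2,0,0,0,0,0,0,0.2])

```text
clock: 8.03
eef_pos: [560.5, -2.4, 214.7]
eef_rot: [3.142, 0.0, 0.066]
wrist_force: [-1.1, -1.0, 0.1]
finger_gap: 75.2
finger_force: 0.0
```

jog_arm(rows=[0,-0.1,-2,0,0,-0.01,0.2,0,0,-3,0,0,0,0.2,0,0,-3,0,0,0,0.2,0,0,-2,0,0,0,0.2,0,0,-2,0,0,0,0.2,0,0,-1.4,0,0,0,0.2,0,0,-0.8,0,0,0,0.2,0,0,0,0,0,0,0.2,0,0,0,0,0,0,1,0,0,0,0,0,0,1,0,0,0,0,0,0,1,0,0,0,0,0,0,1,0,0,0,0,0,0,1,0,0,0,0,0,0,1], newtons=30)

```text
clock: 9.2
eef_pos: [560.8, -4.5, 73.4]
eef_rot: [-3.142, -0.001, 0.05]
wrist_force: [-1.8, 1.6, 6.7]
finger_gap: 51.7
finger_force: 30.0
```

jog_arm(rows=[0,0,0.3,0,0,0,1,0,0,0.6,0,0,0,1,0,0,0.8,0,0,0,1,0,0,0.8,0,0,0,1,0,0,0.5,0,0,0,1,0,0,0,0,0,0,1,0,0,0,0,0,0,1,0,0,0,0,0,0,1,0,0,0,0,0,0,1])

```text
clock: 9.95
eef_pos: [560.2, -4.6, 102.0]
eef_rot: [-3.142, 0.001, 0.05]
wrist_force: [-0.3, 0.2, -4.5]
finger_gap: 51.6
finger_force: 30.0
```

jog_arm(rows=[0,0,0,0,0,0,1])

```text
clock: 10.03
eef_pos: [560.2, -4.6, 102.1]
eef_rot: [-3.142, 0.001, 0.05]
wrist_force: [-0.4, 0.4, -3.5]
finger_gap: 51.7
finger_force: 30.0
```

jog_arm(rows=[0,0,0,0,0,0,1])

```text
clock: 10.12
eef_pos: [560.3, -4.6, 102.2]
eef_rot: [-3.142, 0.001, 0.05]
wrist_force: [-0.3, -0.2, -3.6]
finger_gap: 51.6
finger_force: 30.0
```

jog_arm(rows=[0,0,0,0,0,0,1])

```text
clock: 10.2
eef_pos: [560.4, -4.6, 102.3]
eef_rot: [-3.142, 0.0, 0.05]
wrist_force: [-0.2, -0.4, -3.9]
finger_gap: 51.4
finger_force: 30.0
```

jog_arm(rows=[0,0,-0.8,0,0,0,1,0,0,-0.8,0,0,0,1,0,0,-0.6,0,0,0,1,0,0,-0.4,0,0,0,1,0,0,-0.2,0,0,0,1,0,0,-0.1,0,0,0,1,0,0,0,0,0,0,1,0,0,0,0,0,0,1])

```text
clock: 10.87
eef_pos: [560.5, -4.6, 73.5]
eef_rot: [3.142, -0.0, 0.05]
wrist_force: [-0.9, -0.6, -3.6]
finger_gap: 51.5
finger_force: 30.0
```

jog_arm(rows=[0,0,-0.1,0,0,0,1,0,0,0,0,0,0,1,0,0,0,0,0,0,1])

```text
clock: 11.12
eef_pos: [561.0, -4.6, 73.4]
eef_rot: [3.141, -0.002, 0.05]
wrist_force: [-1.4, 1.0, 5.6]
finger_gap: 51.2
finger_force: 30.0
```

Seated. I'll release it, rise and move to B (554.5, 97).

jog_arm(rows=[0,0,0,0,0,0,0.3,0,0,0,0,0,0,0.2,0,0,0,0,0,0,0.2,0,0,0.5,0,0,0,0.2,0,0,1.5,0,0,0,0.2,0,0,2.5,0,0,0,0.2,0,0,2.5,0,0,0,0.2,-0.1,2,0,0,0,0,0.2,-0.2,3,0,0,0,0,0.2,-0.2,3,0,0,0,0,0.2,-0.1,2.1,0,0,0,0,0.2,0,0,0,0,0,0,0.2,0,0,0,0,0,0,0.2])

```text
clock: 12.2
eef_pos: [554.3, 97.0, 142.7]
eef_rot: [3.142, -0.0, 0.051]
wrist_force: [-0.5, -0.9, -0.4]
finger_gap: 75.3
finger_force: 0.0
```

jog_arm(rows=[0,0,-2,0,0,0,0.2,0,0,-2,0,0,0,0.2,0,0,-1.5,0,0,0,0.2,0,0,-1,0,0,0,0.2,0,0,-0.4,0,0,0,0.2,0,0,0,0,0,0,0.2,0,0,0,0,0,0,1,0,0,0,0,0,0,1,0,0,0,0,0,0,1,0,0,0,0,0,0,1,0,0,0,0,0,0,1,0,0,0,0,0,0,1])

```text
clock: 13.2
eef_pos: [554.8, 96.6, 74.2]
eef_rot: [-3.141, -0.001, 0.05]
wrist_force: [-0.7, 2.7, 6.1]
finger_gap: 51.8
finger_force: 30.0
```

jog_arm(rows=[0,0,0.3,0,0,0,1,0,0,0.6,0,0,0,1,0,0,0.8,0,0,0,1,0,0,0.8,0,0,0,1,0,0,0.5,0,0,0,1,0,0,0,0,0,0,1,0,0,0,0,0,0,1,0,0,0,0,0,0,1,0,0,0,0,0,0,1])

```text
clock: 13.95
eef_pos: [554.2, 96.3, 103.0]
eef_rot: [3.142, 0.001, 0.05]
wrist_force: [0.4, 0.2, -4.4]
finger_gap: 51.9
finger_force: 30.0
```

jog_arm(rows=[0,0,0,0,0,0,1])

```text
clock: 14.03
eef_pos: [554.2, 96.3, 103.1]
eef_rot: [3.142, 0.001, 0.05]
wrist_force: [0.4, 0.5, -4.4]
finger_gap: 51.6
finger_force: 30.0
```

jog_arm(rows=[0,0,0,0,0,0,1])

```text
clock: 14.12
eef_pos: [554.3, 96.4, 103.2]
eef_rot: [3.142, 0.0, 0.05]
wrist_force: [0.4, -0.2, -3.8]
finger_gap: 51.8
finger_force: 30.0
```

jog_arm(rows=[0,0,0,0,0,0,1])

```text
clock: 14.2
eef_pos: [554.3, 96.4, 103.3]
eef_rot: [3.142, 0.0, 0.05]
wrist_force: [0.5, 0.5, -3.4]
finger_gap: 51.8
finger_force: 30.0
```

jog_arm(rows=[0,0,-0.8,0,0,0,1,0,0,-0.8,0,0,0,1,0,0,-0.6,0,0,0,1,0,0,-0.4,0,0,0,1,0,0,-0.2,0,0,0,1,0,0,-0.1,0,0,0,1,0,0,-0.1,0,0,0,1,0,0,0,0,0,0,1,0,0,0,0,0,0,1])

```text
clock: 14.95
eef_pos: [554.8, 96.4, 74.1]
eef_rot: [-3.142, -0.001, 0.05]
wrist_force: [-1.2, -0.5, 3.5]
finger_gap: 51.6
finger_force: 30.0
```

jog_arm(rows=[0,0,0,0,0,0,0.3,0,0,0,0,0,0,0.2,0,0,0,0,0,0,0.2,0,0,0.5,0,0,0,0.2,0,0,1.5,0,0,0,0.2,0,0,2.5,0,0,0,0.2,0,0,2.5,0,0,0,0.2,-0.1,2.3,0,0,0,0,0.2,-0.1,3.4,0,0,0,0,0.2,-0.2,3.4,0,0,0,0,0.2,-0.1,2.3,0,0,0,0,0.2,0,0,0,0,0,0,0.2,0,0,0,0,0,0,0.2])

```text
clock: 16.03
eef_pos: [549.2, 211.2, 143.6]
eef_rot: [3.142, -0.0, 0.052]
wrist_force: [0.2, -0.2, 0.8]
finger_gap: 75.5
finger_force: 0.0
```

jog_arm(rows=[0,0,-2,0,0,0,0.2,0,0,-2,0,0,0,0.2,0,0,-1.5,0,0,0,0.2,0,0,-1,0,0,0,0.2,0,0,-0.4,0,0,0,0.2,0,0,0,0,0,0,0.2,0,0,0,0,0,0,1,0,0,0,0,0,0,1,0,0,0,0,0,0,1,0,0,0,0,0,0,1,0,0,0,0,0,0,1,0,0,0,0,0,0,1])

```text
clock: 17.03
eef_pos: [549.8, 210.8, 75.2]
eef_rot: [-3.141, -0.001, 0.05]
wrist_force: [-1.1, 3.5, 6.1]
finger_gap: 51.6
finger_force: 30.0
```

jog_arm(rows=[0,0,0.3,0,0,0,1,0,0,0.6,0,0,0,1,0,0,0.8,0,0,0,1,0,0,0.8,0,0,0,1,0,0,0.5,0,0,0,1,0,0,0,0,0,0,1,0,0,0,0,0,0,1,0,0,0,0,0,0,1,0,0,0,0,0,0,1], newtons=40)

```text
clock: 17.78
eef_pos: [549.2, 210.3, 104.0]
eef_rot: [3.141, 0.001, 0.05]
wrist_force: [-0.1, -0.3, -7.3]
finger_gap: 51.8
finger_force: 40.0
```

jog_arm(rows=[0,0,0,0,0,0,1])

```text
clock: 17.87
eef_pos: [549.2, 210.3, 104.1]
eef_rot: [3.141, 0.001, 0.05]
wrist_force: [-0.5, 0.7, -6.7]
finger_gap: 51.1
finger_force: 40.0
```

jog_arm(rows=[0,0,0,0,0,0,1])

```text
clock: 17.95
eef_pos: [549.3, 210.3, 104.2]
eef_rot: [3.141, 0.0, 0.05]
wrist_force: [0.2, 0.2, -7.3]
finger_gap: 51.8
finger_force: 40.0
```

Tin C weighs about 7 N against about 4 N for the others, so it is the heaviest. Now I raise it about 17.6 cm.

jog_arm(rows=[0,0,0.5,0,0,0,1,0,0,1,0,0,0,1,0,0,1.5,0,0,0,1,0,0,2,0,0,0,1,0,0,2,0,0,0,1,0,0,2,0,0,0,1,0,0,2,0,0,0,1,0,0,2,0,0,0,1,0,0,2,0,0,0,1,0,0,1.5,0,0,0,1,0,0,0.8,0,0,0,1,0,0,0.3,0,0,0,1,0,0,0,0,0,0,1,0,0,0,0,0,0,1,0,0,0,0,0,0,1,0,0,0,0,0,0,1,0,0,0,0,0,0,1,0,0,0,0,0,0,1])

```text
clock: 19.45
eef_pos: [549.3, 210.4, 280.1]
eef_rot: [3.141, 0.001, 0.05]
wrist_force: [0.3, -0.2, -7.4]
finger_gap: 51.6
finger_force: 40.0
```

Run:
```python
from tins import *
I=[];C=[]
for n in('top','side'):
    im,P=cloud(n); I.append(im); C.append(P)
tins(*C)
s=manip.read_state();print(s['eef_pos'],s['wrist_force'],s['finger_force'],abs(s['qd']).max())
P=C[0];P0=np.load('top1.npy')
for nm,X in(('before',P0),('now',P)):
    k=X.reshape(-1,3);k=k[(k[:,2]>85)&(k[:,2]<110)&(k[:,0]<450)&(k[:,0]>415)&(k[:,1]>60)&(k[:,1]<140)];print(nm,len(k),k.mean(0) if len(k) else '')
cv2.imwrite('pics/end.png',np.hstack([cv2.resize(i[90:310,90:340],(400,352)) for i in I]))
```

```text
top 0 325 mean [561.8  -4.5  99.6] med [561.3  -4.8  99.5] circ 561.8 -4.3 26.0
top 1 331 mean [555.6  95.9  99.5] med [555.3  95.7  99.6] circ 555.8 96.5 26.2
top 2 0
side 0 0
side 1 0
side 2 0
[549.38954933 210.36235271 280.29251815] [ 0.34339821 -0.08446068 -6.35874279] 39.971131682395935 0.0017268273217020097
before 133 [436.86392617 100.05692426  99.32834487]
now 131 [438.68957266  99.56267899  99.90644417]
```

View pics/end.png

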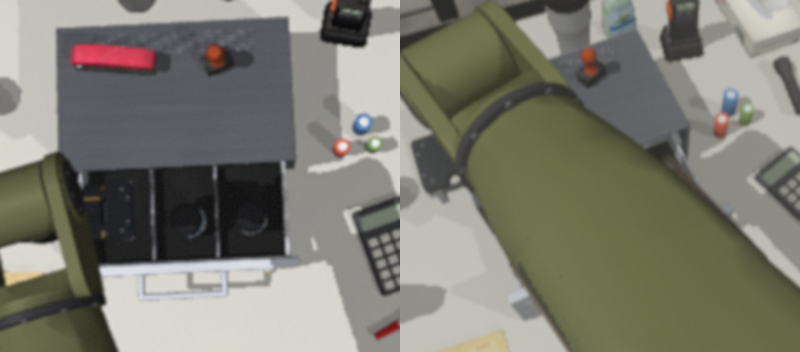

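The picture shows the two lighter tins standing (left panel, about (188,220) and (252,220)). The drawer is still out to within about 2 mm, the bystanders in view (coin rolls, calculator) are in place, and the heavy tin is held still at the left. I'm handing in.

```bash
python3 -c "
from cell import manip
print(manip.sign_off())"
```

```text
the job is handed in; nothing more can be done
None
```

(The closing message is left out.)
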